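Listen for a leak at the water filter's pipe joint

TASK

Check the water-filter panel for a leak: first turn its red valve handle to half open (45 degrees, over the black line) and leave it there. Then take the yellow listening probe out of its stand and hold its steel tip on the red spot of the sloping face, with the probe square to that face and pressed lightly, so that the spring tip is pushed in about half way. Finish like that, still gripping the probe against the spot, and leave the other things on the worktop where they are.

Things in the scene. Friction and masses are not known exactly. Their poses are not given: they have to be found in the camera images.
- panel: White water-filter panel, fixed, turned by up to 0.3 rad. Plate 12 mm thick, x = -60 to 100 mm, y = -125 to 125 mm from the origin, which is on the worktop; x to its back, y left along the copper pipe, z up. Blue canister, 72 mm wide, up to 128 mm high, at x = 62, y = 0; valve axis at x = 0, y = 62; sloping face at x = 0, y = -70.
- valve (a joint): Ball valve opening in rad, about a vertical axis; stays where left (0.12 N m friction). 0: closed, handle points to the panel's front (-x), over the red line; 0.785: half open, diagonally front-left, over the black line; 1.571: open, left (+y), over the green line: it opens clockwise from above. Starts at 0 to 0.35.
- lever_grip (a point): Grip point on the red valve handle, 55 mm from the turning axis, 73 mm above the worktop, at mid-height of the handle: a level bar 12 mm wide, 18 mm high (64 to 82 mm above the worktop, some 50 mm free below it), from 8 to 80 mm from the axis. This point's x axis runs along it towards the turning axis, z up.
- spot (a point): Centre of the red spot, 16 mm wide, on a white disc 38 mm wide on the panel's sloping face (46 x 46 mm), 58 mm above the worktop. The face leans 20 degrees (0.349 rad) to the panel's right end (-y), so the probe must lean that way: this point's z axis is the face's outward normal, x is the panel's x.
- stand: Grey probe stand, fixed: a block 50 x 50 mm, 65 mm tall, on two feet (90 x 86 mm overall, 8 mm high), with a hole of 29 mm diameter right through. Origin on the worktop, on the axis of the hole.
- probe: Listening probe, about 0.1 kg, loose, hung upright in the stand by its black collar. Origin at the end of the tip when out, at first 5 mm above the worktop; z up along the axis. Round yellow handle, 24 mm wide, from 68 to 152 mm; collar, 38 mm wide, 60 to 68; steel sleeve, 26 mm wide, 26 to 60; below it the tip, 8 mm wide. It must rise 65 mm straight up to clear the stand.
- plunger (a joint): How far the probe's spring tip is pushed in, in m: 0 out, 0.014 fully in. Spring 250 N/m with 1 N of preload: 1 N to start, 2.75 N half way in (0.007), 4.5 N at the stop.
- probe_point (a point): End of the probe's spring tip (moves with it); z runs up the handle.
- honey_jar: Bystander, not to be moved: honey jar with a yellow lid, 68 mm wide, 112 mm tall; origin under its middle.
- spice_0: Bystander, not to be moved: spice jar with a dark cap, 41 mm wide, 105 mm tall; origin under its middle.
- spice_1: Bystander, not to be moved: spice jar with a dark cap, 41 mm wide, 105 mm tall; origin under its middle.
- salt_shaker: Bystander, not to be moved: glass salt shaker with a steel top, 44 mm wide, 90 mm tall; origin under its middle.
- timer: Bystander, not to be moved: round kitchen timer, white below and grey above, 62 mm wide, 50 mm tall; origin under its middle.
- pen: Bystander, not to be moved: red pen lying flat, 145 mm long, 9 mm high; origin under its middle.
- teaspoon: Bystander, not to be moved: steel teaspoon lying flat, 130 mm long, 11 mm high; origin under its middle.

How it is judged:
On the way, in this order (a step that is already met when the one before it is completed fails the run):
1. the valve is set half open and at rest, with the probe still in its stand (value of joint valve between 0.6454 and 0.9254 rad and velocity of joint valve between -0.05 and 0.05 rad/s and distance of probe from where it was at the start of the episode below 0.02 m), for 0.3 s.
2. the probe is gripped and lifted clear of its stand (contact force between the fingers and probe above 1 N and z of probe in the frame of stand above 0.068 m), for 0.2 s.
At the end, for the whole second after the job is handed in: The valve stands at 0.785 +- 0.14 rad; the fingers still grip the probe, which is at rest and touches the panel with 0.8 to 6 N; the tip is within 8 mm of the centre of the red spot, the probe within 0.2 rad of the face's normal, and the spring tip is pushed in by 3 to 12 mm of its 14 mm (value of joint valve between 0.6454 and 0.9254 rad and contact force between the fingers and probe above 1 N and distance between probe_point and spot below 0.008 m and angle between the z axis of probe and the z axis of spot, either way round below 0.2 rad and value of joint plunger between 0.003 and 0.012 m and contact force between probe and panel between 0.8 and 6 N and contact force between probe and stand below 0.1 N and linear speed of probe below 0.02 m/s); the arm keeps its last pose, push and grip.
It fails at once if the probe is pressed on the panel with more than 15 N (contact force between probe and panel above 15 N).
It fails at once if another thing on the worktop is moved by more than 25 mm (distance of any of honey_jar, spice_0, spice_1, salt_shaker, timer, pen, teaspoon from where it was at the start of the episode above 0.025 m).
It also fails if it takes over 51 s, if anything falls off the work surface, if the arm or the gripper's body presses on something with over 40 N, if the wrist force passes 120 N, or if a joint passes its speed limit or range.

ROBOT

A 6-joint arm with a two-finger parallel gripper is mounted at the origin on a cart in front of the work surface, level with it; the furniture and walls round the work are solid. World frame = base frame: x ahead of the robot, y to its left, z up, the work surface at z = 0. Lengths are in m, angles in rad, forces in N, time in s.
With the tool pointing down it reaches from about 0.425 to 0.95 m from the base axis. Payload 3.5 kg.
Tool frame: the origin (TCP) lies midway between the tips of the shut fingers; the grasp point (between the pads) lies 19 mm behind it; z points along the fingers, y is the line along which they close (so a half turn about z gives the same grasp; the last joint's range is limited). The gripper opens to 85 mm and grips with 20 to 120 N. Pads are 22 mm wide; open, the fingers measure 114 mm over their backs; the gripper's body (76 mm by 85 mm) begins 54 mm behind the grasp point. The pads swing forward as they close: fully open they stand 13 mm farther back than shut.
Start: joints at [1.126, 0.286, 1.577, -0, 1.279, -0.15], TCP at [0.196, 0.646, 0.231] pointing down, gripper open.
Joint ranges: [-2.77, 2.77], [-0.9, 2.22], [0.21, 2.48], [-1.53, 4.67], [0.24, 2.81], [-2.84, 2.84]. Speed limits (rad/s): [2.79, 2.79, 3.14, 3.14, 3.14, 3.14].

INTERFACE

Orientations are given as a unit quaternion [x, y, z, w].
In Python, from plant import * gives the robot as it stands.
- The arm moves only by the tool move_arm, never from a script. Its argument "moves" is a list of rows, each a list of 3 entries, a list of its own where there are three numbers: the opening, from 0 (shut) to 1 (fully open), then the shift along the tool's x, y, z in m, then the turn, a rotation vector about the tool's x, y, z in rad. A call has exactly 10 rows; each row shifts and turns the commanded pose from where the row before left it, along the tool's axes as they then stand; what a row does not reach is not made up. A row lasts 1/12 s, in which the tool goes at most 41.7 mm and 7.16 degrees, less where a joint would pass 70% of its speed; a pose out of reach is approached as far as the arm can. A call is refused whole if a number of a shift passes 0.0417 or a number of a turn 0.125, either way. A call with a gripper value outside its range is refused whole. The fingers move at their own pace and stop on an object; "grip_force" is the grip in N (left out, the last holds). Time passes only in rows, so rows that do not move let the fingers close, or fill a call up. It gives the time, the measured TCP pose, the force, the opening and the grip force at its end, in the units of the state.
- get_state(): the state, without advancing time (a new reading comes with each control period).
- read_camera(name): name is "scene" or "side" or "wrist"; returns the picture (420x560x3 uint8, red, green, blue); there is no depth.
- camera_params(name): a dict with "fx", "fy", "cx", "cy" (pixels), "rvec" (rotation vector, rad) and "tvec" (3), from world to camera coordinates, as OpenCV has them; the wrist camera has in their place "tool_from_camera" (4x4, takes a point from camera to tool coordinates, whose origin is the TCP and whose axes are the flange's). Camera axes: x right, y down, z forward; pixel columns grow to the right and rows downward; lengths in m; the calibration is good to about 2 mm. A picture is of the moment at which its call begins: read the wrist's pose just before it. camera_params takes no time and is no camera call.
- sign_off(): hands the job in; it is judged then, once.
The state is a dict: "time": time; "qpos": joint angles; "dq": joint speeds; "joint_efforts": joint torques, N m; "eef_pos": TCP position; "tcp_rot": TCP orientation; "contact_force": force on the tool from outside, world axes, zero at the start; "wrist_torque": the same for the moment, N m; "opening": opening from 0.0 (shut) to 1.0 (fully open); "finger_force": force on a finger pad.
Only numpy, scipy, OpenCV 4.12 (cv2) and the standard library are available. Lean on these libraries where they do the work, as an engineer would, in place of code of your own. Each camera call takes 0.05 s, during which the arm holds its last target. There are 200 camera calls.

## Working session

There is one attempt and no reset: what is moved stays moved. The work goes in short steps, Python scripts to look and compute and a tool call to move; the robot and the scene stay as the last step left them, time stands still between calls to the robot, and variables do not carry over. Pictures are saved under pics/ and viewed, at most 10 in all, crops included, and the job is handed in when it is done.

Besides the shell and the picture viewer there is one more tool, called after ">>>" by a JSON object that holds its "name" and its "arguments", one argument or row to a line. move_arm: Moves the arm, as the interface text tells. Its arguments: {"type":"object","properties":{"moves":{"type":"array"},"grip_force":{"type":"number"}},"required":["moves"]}

```bash
mkdir -p pics; ls
python3 - <<'E'
from plant import *
import cv2,numpy as np
s=get_state();print(s)
for n in("scene","side"):
    cv2.imwrite(f"pics/{n}0.png",read_camera(n)[:,:,::-1]); print(n,camera_params(n))
print(camera_params("wrist"))
E
```

```text
pics
{'time': 0.0, 'qpos': array([ 1.12601349e+00,  2.87202809e-01,  1.57819102e+00,  2.19220242e-07,
        1.27854036e+00, -1.49956756e-01]), 'dq': array([-0.00043139,  0.00133561, -0.00065984, -0.00087079, -0.00142452,
       -0.00073699]), 'joint_efforts': array([ 7.05223320e-04, -4.05978942e+01, -2.92626214e+01, -6.02118325e-05,
        5.80104446e-03,  3.75346133e-06]), 'eef_pos': array([0.19579853, 0.64530049, 0.22991479]), 'tcp_rot': array([ 1.46879657e-01,  9.89153676e-01, -1.11935239e-03, -3.43142785e-04]), 'contact_force': array([-0.30730482,  0.32544043,  0.01150494]), 'wrist_torque': array([ 0.00354427, -0.05278172, -0.0105601 ]), 'finger_force': 0.0, 'opening': 1.0006025187372594}
scene {'fx': 466.11263342316335, 'fy': 466.11263342316335, 'cx': 278.8277135456496, 'cy': 209.59815673720013, 'rvec': array([ 0.99385957, -2.57662657,  0.87892138]), 'tvec': array([0.39661497, 0.37053781, 0.789505  ])}
side {'fx': 466.0126106760701, 'fy': 466.0126106760701, 'cx': 283.8287520893566, 'cy': 217.4311454017864, 'rvec': array([ 0.33498537, -2.73361417,  1.31491201]), 'tvec': array([0.56408717, 0.16561074, 0.90520342])}
{'fx': 322.00824457797086, 'fy': 322.00824457797086, 'cx': 280.1160530228009, 'cy': 207.3660050931737, 'tool_from_camera': array([[ 3.41013002e-04, -9.56658234e-01, -2.91212822e-01,
         7.41933291e-02],
       [ 9.99999768e-01,  4.97913967e-04, -4.64679307e-04,
         1.34088403e-04],
       [ 5.89538217e-04, -2.91212596e-01,  9.56658181e-01,
        -1.42826125e-01],
       [ 0.00000000e+00,  0.00000000e+00,  0.00000000e+00,
         1.00000000e+00]])}
```

View pics/scene0.png

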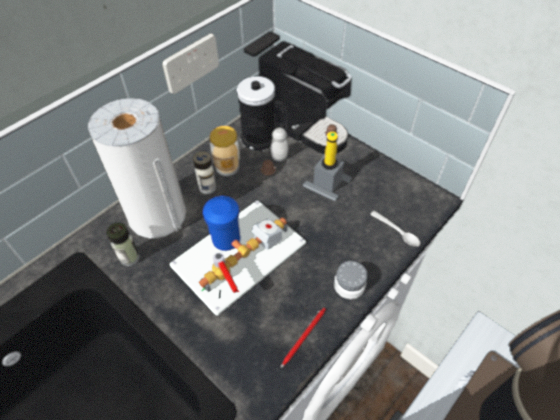

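View pics/side0.png

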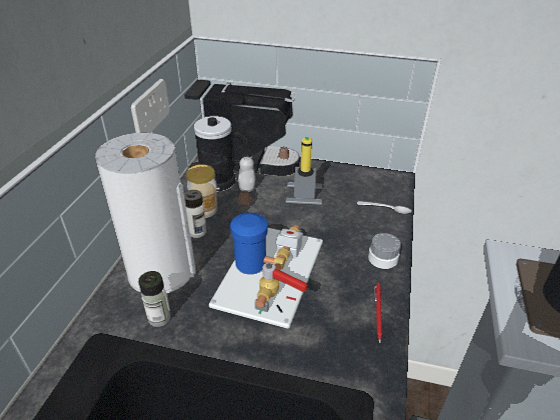

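The scene view shows the panel with corners near (172,265), (217,310), (305,243), (258,204). The red handle runs (218,258)→(236,290), the spot is near (268,227), the probe top is (332,135) and the stand is near (327,175). The side view shows the same: handle (275,272)→(310,286), spot about (290,233), probe top (307,140).

```bash
cat > h.py <<'E'
from plant import *
import cv2,numpy as np
from scipy.spatial.transform import Rotation as R
from scipy.optimize import least_squares
def cam(n,T=None):
    p=camera_params(n);K=np.array([[p['fx'],0,p['cx']],[0,p['fy'],p['cy']],[0,0,1.]])
    if n!='wrist': return K,cv2.Rodrigues(p['rvec'])[0],np.array(p['tvec'])
    M=np.linalg.inv(T@p['tool_from_camera']);return K,M[:3,:3],M[:3,3]
def tool(s=None):
    s=s or get_state();T=np.eye(4);T[:3,:3]=R.from_quat(s['tcp_rot']).as_matrix();T[:3,3]=s['eef_pos'];return T
def proj(c,P):
    K,r,t=c;q=(np.atleast_2d(P)@r.T+t)@K.T;return q[:,:2]/q[:,2:]
def onz(c,uv,z):
    K,r,t=c;d=r.T@np.linalg.solve(K,[*uv,1]);o=-r.T@t;return o+d*(z-o[2])/d[2]
E
python3 - <<'E'
from h import *
a,b=cam('scene'),cam('side')
np.set_printoptions(precision=3,suppress=True)
S={'cor':[(172,265),(217,310),(305,243),(258,204)]}
print('scene corners',[onz(a,u,.012) for u in S['cor']])
print('side',[onz(b,u,.012) for u in [(211,302),(289,324),(323,238)]])
for nm,u,v,z in [('probetop',(332,135),(307,140),.157),('spot',(268,227),(290,233),.058),('handle tip',(235,288),(308,284),.073),('canister',(221,205),(249,224),.128),
 ('timer',(351,272),(385,245),.05),('salt',(279,130),(247,160),.09),('honey',(224,134),(202,173),.112),('spice0',(203,158),(191,197),.105),('spice1',(118,230),(151,278),.105),('penA',(283,365),(380,340),.005),('penB',(325,310),(378,284),.005),('spA',(373,213),(359,204),.005),('spB',(414,240),(407,210),.005)]:
    print(nm,onz(a,u,z),onz(b,v,z))
E
```

```text
scene corners [array([0.673, 0.184, 0.012]), array([0.527, 0.191, 0.012]), array([ 0.501, -0.045,  0.012]), array([ 0.652, -0.055,  0.012])]
side [array([0.678, 0.182, 0.012]), array([0.524, 0.196, 0.012]), array([ 0.504, -0.052,  0.012])]
probetop [ 0.58  -0.22   0.157] [ 0.58  -0.214  0.157]
spot [0.566 0.001 0.058] [0.568 0.002 0.058]
handle tip [0.508 0.153 0.073] [0.501 0.148 0.073]
canister [0.637 0.06  0.128] [0.631 0.076 0.128]
timer [ 0.373 -0.033  0.05 ] [ 0.373 -0.019  0.05 ]
salt [ 0.726 -0.209  0.09 ] [ 0.721 -0.199  0.09 ]
honey [ 0.795 -0.097  0.112] [ 0.791 -0.087  0.112]
spice0 [ 0.78  -0.017  0.105] [ 0.784 -0.005  0.105]
spice1 [0.758 0.228 0.105] [0.76  0.231 0.105]
penA [0.36  0.183 0.005] [0.361 0.185 0.005]
penB [0.372 0.046 0.005] [0.375 0.05  0.005]
spA [ 0.442 -0.216  0.005] [ 0.442 -0.206  0.005]
spB [ 0.332 -0.214  0.005] [ 0.327 -0.211  0.005]
```

```bash
cat >> h.py <<'E'
np.set_printoptions(precision=4,suppress=True)
def down(p,yaw,lean=None):
    "tool pointing down, tool x at world angle yaw"
    T=np.eye(4);x=np.array([np.cos(yaw),np.sin(yaw),0]);z=np.array([0,0,-1.])
    T[:3,:3]=np.c_[x,np.cross(z,x),z];T[:3,3]=p;return T
def plan(T1,n,T0=None):
    T0=tool() if T0 is None else T0
    rv=R.from_matrix(T0[:3,:3].T@T1[:3,:3]).as_rotvec();P=T0.copy()
    for i in range(1,n+1):
        Q=np.eye(4);Q[:3,:3]=T0[:3,:3]@R.from_rotvec(rv*i/n).as_matrix();Q[:3,3]=T0[:3,3]+(T1[:3,3]-T0[:3,3])*i/n
        print(P[:3,:3].T@(Q[:3,3]-P[:3,3]),rv/n);P=Q
E
python3 - <<'E'
from h import *
T=tool();print(T)
G=T.copy();G[:3,3]=[.52,.12,.22];plan(G,1)
a=cam('scene')
print([onz(a,u,z) for u,z in [((272,47),.25),((350,93),.25),((330,104),.25),((462,198),0)]])
E
```

```text
[[-0.9569  0.2905 -0.001   0.1958]
 [ 0.2905  0.9569 -0.002   0.6454]
 [ 0.0004 -0.0022 -1.      0.2301]
 [ 0.      0.      0.      1.    ]]
[-0.4628 -0.4085  0.0108] [0. 0. 0.]
[array([ 0.8031, -0.2725,  0.25  ]), array([ 0.5734, -0.2585,  0.25  ]), array([ 0.5823, -0.2045,  0.25  ]), array([ 0.3136, -0.3959, -0.    ])]
```

>>> {"name": "move_arm", "arguments": {
  "moves": [
    [1, [-0.01, -0.01, 0], [0, 0, 0]],
    [1, [-0.025, -0.022, 0.001], [0, 0, 0]],
    [1, [-0.027, -0.024, 0.001], [0, 0, 0]],
    [1, [-0.027, -0.024, 0.001], [0, 0, 0]],
    [1, [-0.027, -0.024, 0.001], [0, 0, 0]],
    [1, [-0.027, -0.024, 0.001], [0, 0, 0]],
    [1, [-0.027, -0.024, 0.001], [0, 0, 0]],
    [1, [-0.027, -0.024, 0.001], [0, 0, 0]],
    [1, [-0.027, -0.024, 0.001], [0, 0, 0]],
    [1, [-0.027, -0.024, 0.001], [0, 0, 0]]
  ]
}}

```text
time: 0.93
eef_pos: [0.3714, 0.3569, 0.2218]
tcp_rot: [0.147, 0.989, -0.0, -0.0]
contact_force: [0.1, 0.3, -1.0]
opening: 1.0
finger_force: 0.0
```

>>> {"name": "move_arm", "arguments": {
  "moves": [
    [1, [-0.027, -0.024, 0], [0, 0, 0]],
    [1, [-0.027, -0.024, 0], [0, 0, 0]],
    [1, [-0.027, -0.024, 0], [0, 0, 0]],
    [1, [-0.027, -0.024, 0], [0, 0, 0]],
    [1, [-0.027, -0.024, 0], [0, 0, 0]],
    [1, [-0.027, -0.024, 0], [0, 0, 0]],
    [1, [-0.025, -0.021, 0], [0, 0, 0]],
    [1, [-0.02, -0.017, 0], [0, 0, 0]],
    [0.6, [0, 0, 0], [0, 0, 0]],
    [0.6, [0, 0, 0], [0, 0, 0]]
  ]
}}

```text
time: 1.77
eef_pos: [0.5165, 0.1233, 0.2217]
tcp_rot: [0.148, 0.989, 0.0, -0.001]
contact_force: [0.1, 0.1, 0.1]
opening: 0.747
finger_force: 0.0
```

Run:
```python
from h import *
T=tool();im=read_camera('wrist');np.save('T1.npy',T);print(T,get_state()['time'],get_state()['qpos'])
cv2.imwrite('pics/w1.png',im[:,:,::-1])
```

```text
[[-0.956   0.2932 -0.0014  0.5165]
 [ 0.2932  0.956   0.0002  0.1233]
 [ 0.0014 -0.0002 -1.      0.2217]
 [ 0.      0.      0.      1.    ]] 1.8167 [ 0.0447 -0.0243  1.9385  0.0005  1.2289 -1.2303]
```

View pics/w1.png

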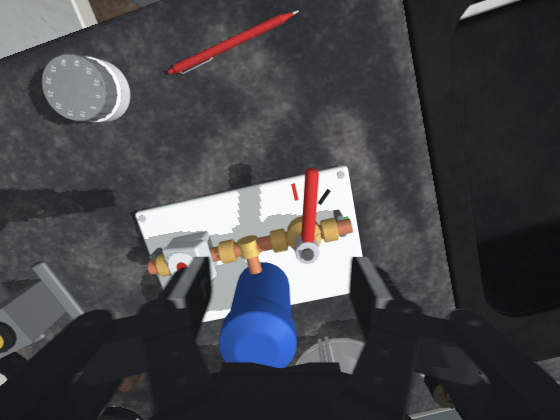

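The wrist view shows the handle from its tip (312,171) to the valve axis (307,253), the spot at (182,266), the front plate corners at (137,212) and (346,167), and the red and black lines at (295,192) and (324,197). The handle is just past the red line.

Run:
```python
from h import *
T=np.load('T1.npy');w,a,b=cam('wrist',T),cam('scene'),cam('side')
for n,u,z in [('tip',(312,171),.082),('mid',(310,205),.082),('axis',(307,253),.085),('spot',(182,266),.058),('c1',(137,212),.012),('c2',(346,167),.012),('can',(259,338),.128)]: print(n,onz(w,u,z))
def pt(p,P):
    c,s=np.cos(p[2]),np.sin(p[2]);P=np.atleast_2d(P);return np.c_[p[0]+c*P[:,0]-s*P[:,1],p[1]+s*P[:,0]+c*P[:,1],P[:,2]]
L=[[100,125,12],[-60,125,12],[-60,-125,12],[100,-125,12],[0,-70,58]]
L=np.array(L)/1000
obs=[(w,[(2,(137,212)),(1,(346,167)),(4,(182,266))]),(a,list(zip([0,1,2,3,4],[(172,265),(217,310),(305,243),(258,204),(268,227)]))),(b,list(zip([0,1,2,4],[(211,302),(289,324),(323,238),(290,233)])))]
f=lambda p:np.concatenate([(proj(c,pt(p,L[[i for i,_ in o]]))-np.array([u for _,u in o])).ravel() for c,o in obs])
r=least_squares(f,[.568,.071,-.1],loss='soft_l1');p=r.x;print(p,f(p).round(1))
np.save('panel.npy',p)
ax=pt(p,[[0,.062,.073]])[0];print('axis',ax,'spot',pt(p,L[4]))
g=lambda q:(proj(w,pt(p,[[-.080*np.cos(q[0]),.062+.080*np.sin(q[0]),.082],[-.045*np.cos(q[0]),.062+.045*np.sin(q[0]),.082]]))-[(312,171),(310,206)]).ravel()
q=least_squares(g,[.15]).x[0];print('q',q,g([q]))
gp=pt(p,[[-.055*np.cos(q),.062+.055*np.sin(q),.073]])[0];yaw=p[2]+np.pi-q
print('grip',gp,'yaw',yaw, 'tool yaw',np.arctan2(T[1,0],T[0,0]))
```

```text
tip [0.5036 0.1567 0.082 ]
mid [0.5334 0.1466 0.082 ]
axis [0.5774 0.1312 0.085 ]
spot [ 0.566 -0.     0.058]
c1 [ 0.505  -0.0454  0.012 ]
c2 [0.5246 0.1966 0.012 ]
can [0.6231 0.0713 0.128 ]
[ 0.5727  0.0687 -0.0804] [-5.3 -0.3  1.  -1.9 -0.5  1.2 -3.4 -2.4 -1.3  3.8  1.1 -2.2 -0.5 -4.6
  0.3 -0.8 -3.   1.   0.1  1.1  0.6  0.4  0.6 -1. ]
axis [0.5777 0.1305 0.073 ] spot [[ 0.5671 -0.0011  0.058 ]]
q 0.26201856571790255 [ 0.3196 -1.5958 -0.5086  1.2036]
grip [0.5259 0.149  0.073 ] yaw 2.799202951334153 tool yaw 2.844006502402248
```

Run:
```python
from h import *
T=tool();A=down([.526,.149,.21],2.80);plan(A,1,T);plan(down([.526,.149,.054],2.80),1,A)
# arc about valve axis
c=np.array([.5777,.1305,.054]);n=7;d=-.525/n
P=down([.526,.149,.054],2.80)
Z=np.eye(4);Z[:3,:3]=R.from_rotvec([0,0,d]).as_matrix();Z[:3,3]=c-Z[:3,:3]@c
Q=Z@P;plan(Q,1,P)
```

```text
[-0.0024  0.0267  0.0117] [-0.0001 -0.0015  0.0456]
[0.    0.    0.156] [0. 0. 0.]
[-0.0002  0.0041  0.    ] [0.    0.    0.075]
```

>>> {"name": "move_arm", "arguments": {
  "moves": [
    [0.6, [-0.001, 0.014, 0.006], [0, 0, 0.023]],
    [0.6, [-0.001, 0.013, 0.006], [0, 0, 0.023]],
    [0.6, [0, 0, 0.02], [0, 0, 0]],
    [0.6, [0, 0, 0.03], [0, 0, 0]],
    [0.6, [0, 0, 0.03], [0, 0, 0]],
    [0.6, [0, 0, 0.03], [0, 0, 0]],
    [0.6, [0, 0, 0.026], [0, 0, 0]],
    [0.6, [0, 0, 0.02], [0, 0, 0]],
    [0.6, [0, 0, 0], [0, 0, 0]],
    [0.3, [0, 0, 0], [0, 0, 0]]
  ],
  "grip_force": 30
}}

```text
time: 2.65
eef_pos: [0.5247, 0.1505, 0.0533]
tcp_rot: [0.169, 0.986, -0.0, -0.002]
contact_force: [0.1, 0.4, -0.1]
opening: 0.474
finger_force: 0.0
```

>>> {"name": "move_arm", "arguments": {
  "moves": [
    [0, [0, 0, 0], [0, 0, 0]],
    [0, [0, 0, 0], [0, 0, 0]],
    [0, [0, 0, 0], [0, 0, 0]],
    [0, [0, 0, 0], [0, 0, 0]],
    [0, [0, 0, 0], [0, 0, 0]],
    [0, [0, 0, 0], [0, 0, 0]],
    [0, [0, 0, 0], [0, 0, 0]],
    [0, [0, 0, 0], [0, 0, 0]],
    [0, [0, 0, 0], [0, 0, 0]],
    [0, [0, 0, 0], [0, 0, 0]]
  ]
}}

```text
time: 3.48
eef_pos: [0.5275, 0.1496, 0.0565]
tcp_rot: [0.17, 0.985, 0.0, 0.001]
contact_force: [-3.0, -0.5, 7.3]
opening: 0.136
finger_force: 34.2
```

>>> {"name": "move_arm", "arguments": {
  "moves": [
    [0, [0, 0.0041, 0], [0, 0, 0.075]],
    [0, [0, 0.0041, 0], [0, 0, 0.075]],
    [0, [0, 0.0041, 0], [0, 0, 0.075]],
    [0, [0, 0.0041, 0], [0, 0, 0.075]],
    [0, [0, 0.0041, 0], [0, 0, 0.075]],
    [0, [0, 0.0041, 0], [0, 0, 0.075]],
    [0, [0, 0.0041, 0], [0, 0, 0.075]],
    [0, [0, 0, 0], [0, 0, 0]],
    [0, [0, 0, 0], [0, 0, 0]],
    [0, [0, 0, 0], [0, 0, 0]]
  ]
}}

```text
time: 4.32
eef_pos: [0.5437, 0.1728, 0.0565]
tcp_rot: [0.419, 0.908, 0.001, 0.002]
contact_force: [0.9, -4.0, 6.2]
opening: 0.137
finger_force: 34.2
```

Run:
```python
from h import *
T=tool();y=np.arctan2(T[1,0],T[0,0]);p=np.load('panel.npy')
g=T[:3,3]-[.5777,.1305,0];print(T[:3,3],'q yaw',p[2]+np.pi-y,'q pos',p[2]+np.pi-np.arctan2(g[1],g[0]),np.hypot(*g[:2]),get_state()['contact_force'])
```

```text
[0.5437 0.1728 0.0565] q yaw 0.7840238671482882 q pos 0.8127551585801815 0.054258480460183625 [ 0.9167 -3.9589  6.2092]
```

>>> {"name": "move_arm", "arguments": {
  "moves": [
    [0.45, [0, 0, 0], [0, 0, 0]],
    [0.45, [0, 0, 0], [0, 0, 0]],
    [0.45, [0, 0, 0], [0, 0, 0]],
    [0.45, [0, 0, 0], [0, 0, 0]],
    [0.45, [0, 0, 0], [0, 0, 0]],
    [0.45, [0, 0, -0.01], [0, 0, 0]],
    [0.45, [0, 0, -0.03], [0, 0, 0]],
    [0.45, [0, 0, -0.04], [0, 0, 0]],
    [0.45, [0, 0, -0.04], [0, 0, 0]],
    [0.45, [0, 0, -0.04], [0, 0, 0]]
  ]
}}

```text
time: 5.15
eef_pos: [0.5411, 0.1735, 0.2164]
tcp_rot: [0.419, 0.908, -0.0, -0.0]
contact_force: [1.4, 0.6, 0.2]
opening: 0.447
finger_force: 0.0
```

Run:
```python
from h import *
T=tool();print(T,get_state()['qpos'])
# stop before the stand, camera looking ahead at it
plan(down([.54,-.15,.255],np.pi-.2),14,T)
```

```text
[[-0.6483  0.7614 -0.0004  0.5411]
 [ 0.7614  0.6483  0.0001  0.1735]
 [ 0.0003 -0.0002 -1.      0.2164]
 [ 0.      0.      0.      1.    ]] [ 0.1317  0.0654  1.8572  0.0001  1.2194 -0.5738]
[-0.0175 -0.015  -0.0028] [-0.     -0.     -0.0475]
[-0.0168 -0.0159 -0.0028] [-0.     -0.     -0.0475]
[-0.016  -0.0166 -0.0028] [-0.     -0.     -0.0475]
[-0.0152 -0.0174 -0.0028] [-0.     -0.     -0.0475]
[-0.0144 -0.0181 -0.0028] [-0.     -0.     -0.0475]
[-0.0135 -0.0187 -0.0028] [-0.     -0.     -0.0475]
[-0.0126 -0.0194 -0.0028] [-0.     -0.     -0.0475]
[-0.0117 -0.0199 -0.0028] [-0.     -0.     -0.0475]
[-0.0107 -0.0205 -0.0028] [-0.     -0.     -0.0475]
[-0.0097 -0.021  -0.0028] [-0.     -0.     -0.0475]
[-0.0087 -0.0214 -0.0028] [-0.     -0.     -0.0475]
[-0.0077 -0.0218 -0.0028] [-0.     -0.     -0.0475]
[-0.0066 -0.0221 -0.0028] [-0.     -0.     -0.0475]
[-0.0056 -0.0224 -0.0028] [-0.     -0.     -0.0475]
```

>>> {"name": "move_arm", "arguments": {
  "moves": [
    [0.6, [-0.018, -0.015, -0.004], [0, 0, -0.05]],
    [0.6, [-0.017, -0.016, -0.004], [0, 0, -0.05]],
    [0.6, [-0.016, -0.017, -0.004], [0, 0, -0.05]],
    [0.6, [-0.015, -0.017, -0.004], [0, 0, -0.05]],
    [0.6, [-0.014, -0.018, -0.004], [0, 0, -0.05]],
    [0.6, [-0.013, -0.019, -0.004], [0, 0, -0.05]],
    [0.6, [-0.012, -0.019, -0.004], [0, 0, -0.05]],
    [0.6, [-0.011, -0.02, -0.004], [0, 0, -0.05]],
    [0.6, [-0.01, -0.02, -0.004], [0, 0, -0.05]],
    [0.6, [-0.009, -0.021, -0.004], [0, 0, -0.05]]
  ]
}}

```text
time: 5.98
eef_pos: [0.5404, -0.0566, 0.2553]
tcp_rot: [0.18, 0.984, 0.0, 0.0]
contact_force: [0.9, 0.5, 0.5]
opening: 0.599
finger_force: 0.0
```

>>> {"name": "move_arm", "arguments": {
  "moves": [
    [0.6, [-0.008, -0.021, 0], [0, 0, -0.05]],
    [0.6, [-0.007, -0.022, 0], [0, 0, -0.05]],
    [0.6, [-0.006, -0.022, 0], [0, 0, -0.05]],
    [0.6, [-0.005, -0.022, 0], [0, 0, -0.05]],
    [0.6, [0, 0, 0], [0, 0, 0]],
    [0.6, [0, 0, 0], [0, 0, 0]],
    [0.6, [0, 0, 0], [0, 0, 0]],
    [0.6, [0, 0, 0], [0, 0, 0]],
    [0.6, [0, 0, 0], [0, 0, 0]],
    [0.6, [0, 0, 0], [0, 0, 0]]
  ]
}}

```text
time: 6.82
eef_pos: [0.5407, -0.1457, 0.2544]
tcp_rot: [0.082, 0.997, 0.0, 0.0]
contact_force: [0.6, -0.0, -0.0]
opening: 0.601
finger_force: 0.0
```

Run:
```python
from h import *
T=tool();im=read_camera('wrist');np.save('T2.npy',T);print(T,get_state()['qpos'])
cv2.imwrite('pics/w2.png',im[:,:,::-1])
s=read_camera('scene');d=read_camera('side')
cv2.imwrite('pics/s2.png',np.hstack([cv2.resize(s[190:320,150:320],None,fx=2.3,fy=2.3),cv2.resize(d[200:330,200:370],None,fx=2.3,fy=2.3)])[:,:,::-1])
```

```text
[[-0.9865  0.1639  0.0001  0.5407]
 [ 0.1639  0.9865  0.0001 -0.1457]
 [-0.0001  0.0001 -1.      0.2544]
 [ 0.      0.      0.      1.    ]] [-0.4447  0.0153  1.8382  0.0001  1.288  -1.8507]
```

View pics/w2.png

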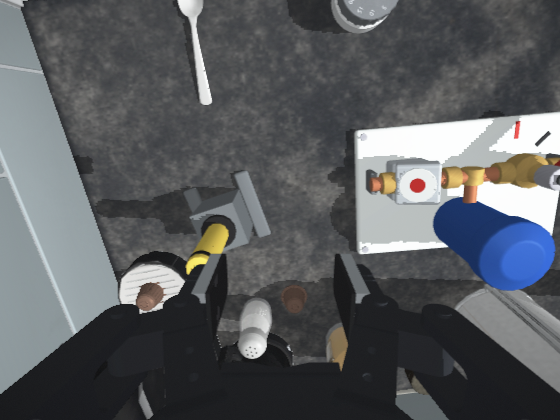

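View pics/s2.png

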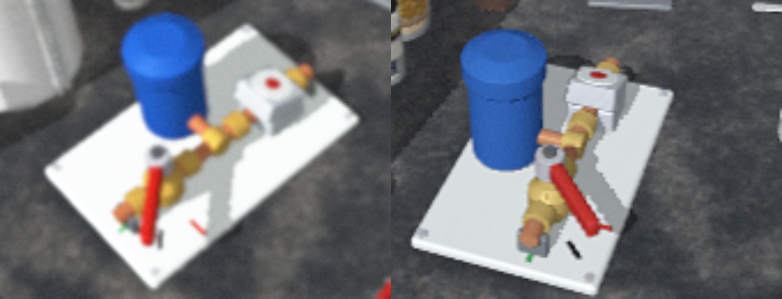

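The valve handle now lies over the black line: in the scene view its tip is at about (214,294) and in the side view at (291,301). In the wrist view the collar is at (217,231), the spot is at (418,185), and a round drip tray with a brown knob is at (150,290).

```bash
cat >> h.py <<'E'
def tri(cs,us):
    f=lambda P:np.concatenate([(proj(c,P)[0]-u) for c,u in zip(cs,us)])
    r=least_squares(f,[.58,-.1,.05]);return r.x,f(r.x)
def pt(p,P):
    c,s=np.cos(p[2]),np.sin(p[2]);P=np.atleast_2d(P);return np.c_[p[0]+c*P[:,0]-s*P[:,1],p[1]+s*P[:,0]+c*P[:,1],P[:,2]]
E
python3 - <<'E'
from h import *
T=np.load('T2.npy');w,a,b=cam('wrist',T),cam('scene'),cam('side');p=np.load('panel.npy')
print('tray',tri([w,a,b],[(150,293),(331,129),(284,152)]))
print('tray l edge',onz(w,(185,285),.05),onz(w,(185,285),.1))
print('spot',onz(w,(418,185),.058),tri([w,np.load and cam('wrist',np.load('T1.npy')),a,b],[(418,185),(182,266),(268.5,226),(290.5,232.5)]))
print('collar',onz(w,(217,231),.073),'probe mid',onz(w,(215,238),.095))
print('probe top',tri([a,b],[(332,135),(307,140)]))
for q in(.65,.785,.92): 
  P=pt(p,[[-.080*np.cos(q),.062+.080*np.sin(q),.075]]);print(q,proj(a,P),proj(b,P))
P=np.array([[.58,-.217,z] for z in(.073,.157)]);print(proj(w,P),proj(a,P),proj(b,P))
E
```

```text
tray (array([ 0.657 , -0.3284,  0.0476]), array([-0.1517,  1.244 ,  0.2406,  1.9869,  1.0884,  0.0769]))
tray l edge [ 0.6503 -0.2812  0.05  ] [ 0.6239 -0.2599  0.1   ]
spot [0.5688 0.0003 0.058 ] (array([ 0.5672, -0.0002,  0.0582]), array([-0.4078, -1.3087,  0.294 ,  1.1444, -0.5334,  0.4143, -0.0956,
       -0.2898]))
collar [ 0.58   -0.2211  0.073 ] probe mid [ 0.5794 -0.2188  0.095 ]
probe top (array([ 0.5819, -0.2236,  0.1525]), array([ 0.1467,  0.3628, -0.2654, -0.323 ]))
0.65 [[219.1413 295.3002]] [[294.4309 296.2147]]
0.785 [[213.319  295.5011]] [[289.1145 298.5806]]
0.92 [[207.595  294.9948]] [[283.3579 300.3906]]
[[220.7623 230.4144]
 [202.7939 266.9696]] [[328.2339 162.7782]
 [331.125  135.7999]] [[305.5022 170.186 ]
 [307.0783 139.4214]]
```

Run:
```python
from h import *
plan(down([.58,-.22,.254],3.06),4)
```

```text
[-0.0127 -0.0166  0.0001] [ 0.      0.     -0.0209]
[-0.0124 -0.0169  0.0001] [ 0.      0.     -0.0209]
[-0.012  -0.0171  0.0001] [ 0.      0.     -0.0209]
[-0.0117 -0.0174  0.0001] [ 0.      0.     -0.0209]
```

>>> {"name": "move_arm", "arguments": {
  "moves": [
    [0.75, [-0.0127, -0.0166, 0], [0, 0, -0.021]],
    [0.75, [-0.0124, -0.0169, 0], [0, 0, -0.021]],
    [0.75, [-0.012, -0.0171, 0], [0, 0, -0.021]],
    [0.75, [-0.0117, -0.0174, 0], [0, 0, -0.021]],
    [0.75, [0, 0, 0], [0, 0, 0]],
    [0.75, [0, 0, 0.02], [0, 0, 0]],
    [0.75, [0, 0, 0.03], [0, 0, 0]],
    [0.75, [0, 0, 0.03], [0, 0, 0]],
    [0.75, [0, 0, 0], [0, 0, 0]],
    [0.75, [0, 0, 0], [0, 0, 0]]
  ]
}}

```text
time: 7.8
eef_pos: [0.5786, -0.2193, 0.1723]
tcp_rot: [0.041, 0.999, 0.001, -0.002]
contact_force: [-0.2, -0.6, 1.1]
opening: 0.748
finger_force: 0.0
```

Run:
```python
from h import *
T=tool();print(T)
w=cam('wrist',T);im=read_camera('wrist');cv2.imwrite('pics/w3.png',im[:,:,::-1])
print(proj(w,[[.58,-.22,.073],[.58,-.22,.157]]),get_state()['contact_force'])
```

```text
[[-0.9967  0.0815 -0.0044  0.5786]
 [ 0.0815  0.9967  0.0027 -0.2193]
 [ 0.0046  0.0023 -1.      0.1723]
 [ 0.      0.      0.      1.    ]]
[[279.1438 210.3253]
 [278.9612 256.4287]] [-0.3716  0.0247  1.2211]
```

View pics/w3.png

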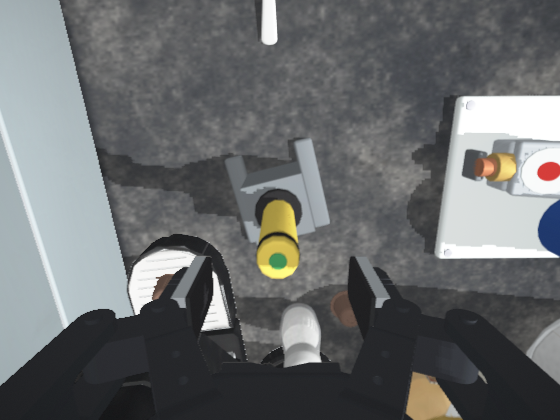

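The probe top is at (278,260), within 4 px of the prediction and centred between the fingers. Next I descend, grip and lift.

>>> {"name": "move_arm", "arguments": {
  "moves": [
    [0.75, [-0.003, 0, 0.02], [0, 0, 0]],
    [0.75, [0, 0, 0.025], [0, 0, 0]],
    [0.75, [0, 0, 0.018], [0, 0, 0]],
    [0.75, [0, 0, 0.008], [0, 0, 0]],
    [0.2, [0, 0, 0], [0, 0, 0]],
    [0, [0, 0, 0], [0, 0, 0]],
    [0, [0, 0, 0], [0, 0, 0]],
    [0, [0, 0, 0], [0, 0, 0]],
    [0, [0, 0, 0], [0, 0, 0]],
    [0, [0, 0, 0], [0, 0, 0]]
  ],
  "grip_force": 50
}}

```text
time: 8.68
eef_pos: [0.5844, -0.2215, 0.1061]
tcp_rot: [0.041, 0.999, -0.001, 0.002]
contact_force: [-0.6, -0.2, 5.6]
opening: 0.271
finger_force: 48.9
```

>>> {"name": "move_arm", "arguments": {
  "moves": [
    [0, [0, 0, 0], [0, 0, 0]],
    [0, [0, 0, 0], [0, 0, 0]],
    [0, [0, 0, 0], [0, 0, 0]],
    [0, [0, 0, 0], [0, 0, 0]],
    [0, [0, 0, -0.005], [0, 0, 0]],
    [0, [0, 0, -0.01], [0, 0, 0]],
    [0, [0, 0, -0.01], [0, 0, 0]],
    [0, [0, 0, 0], [0, 0, 0]],
    [0, [0, 0, 0], [0, 0, 0]],
    [0, [0, 0, 0], [0, 0, 0]]
  ]
}}

```text
time: 9.52
eef_pos: [0.5826, -0.2207, 0.1282]
tcp_rot: [0.041, 0.999, 0.0, -0.0]
contact_force: [-0.1, -0.1, -0.7]
opening: 0.272
finger_force: 49.0
```

>>> {"name": "move_arm", "arguments": {
  "moves": [
    [0, [0, 0, -0.01], [0, 0, 0]],
    [0, [0, 0, -0.015], [0, 0, 0]],
    [0, [0, 0, -0.02], [0, 0, 0]],
    [0, [0, 0, -0.02], [0, 0, 0]],
    [0, [0, 0, -0.02], [0, 0, 0]],
    [0, [0, 0, -0.015], [0, 0, 0]],
    [0, [0, 0, 0], [0, 0, 0]],
    [0, [0, 0, 0], [0, 0, 0]],
    [0, [0, 0, 0], [0, 0, 0]],
    [0, [0, 0, 0], [0, 0, 0]]
  ]
}}

```text
time: 10.35
eef_pos: [0.5819, -0.2203, 0.2262]
tcp_rot: [0.041, 0.999, 0.001, -0.002]
contact_force: [0.9, -0.7, -0.9]
opening: 0.266
finger_force: 49.4
```

Run:
```python
from h import *
T=tool();print(T)
a,b=cam('scene'),cam('side')
P=T[:3,3]+T[:3,2]*.101;top=P-T[:3,2]*.152
print('tip,top',P,top,proj(a,[P,top]),proj(b,[P,top]))
s=read_camera('scene');d=read_camera('side')
u=proj(a,P)[0].astype(int);v=proj(b,P)[0].astype(int);print(u,v)
f=lambda m,u:cv2.resize(m[u[1]-60:u[1]+40,u[0]-50:u[0]+50],None,fx=4,fy=4)
cv2.imwrite('pics/s3.png',np.hstack([f(s,u),f(d,v)])[:,:,::-1])
```

```text
[[-0.9966  0.0817 -0.0034  0.5819]
 [ 0.0817  0.9967  0.0019 -0.2203]
 [ 0.0035  0.0017 -1.      0.2262]
 [ 0.      0.      0.      1.    ]]
tip,top [ 0.5815 -0.2201  0.1252] [ 0.5821 -0.2204  0.2772] [[330.3017 145.3733]
 [336.2224  89.1259]] [[306.078  150.6876]
 [308.9834  89.0489]]
[330 145] [306 150]
```

View pics/s3.png

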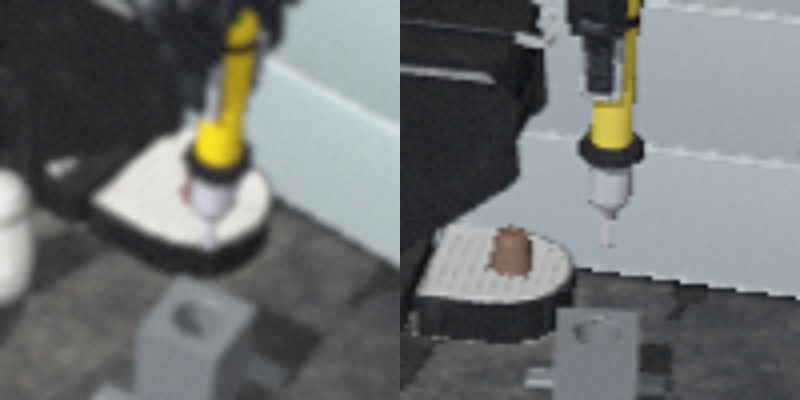

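The probe is out of the stand, held upright. Its tip is at scene (331.5,146.5) and side (307.8,151.2).

Run:
```python
from h import *
T=tool();a,b=cam('scene'),cam('side')
x,e=tri([a,b],[(331.5,146.5),(307.8,151.2)]);print('tip',x,e,T[:3,:3].T@(x-T[:3,3]))
x2,e=tri([a,b],[(334.0,126),(308.3,126.8)]);print('collar',x2,e,T[:3,:3].T@(x2-T[:3,3]))
p=np.load('panel.npy')
th=.349
c,s=np.cos(p[2]),np.sin(p[2])
X=np.array([c,s,0]);Y=np.array([-s,c,0])
n=np.array([0,0,np.cos(th)])-Y*np.sin(th)
spot=np.array([.567,0,.058])
t=np.array([0,0,.101])
def goal(gap):
    G=np.eye(4);z=-n;x=-X;G[:3,:3]=np.c_[x,np.cross(z,x),z];G[:3,3]=spot+n*gap-G[:3,:3]@t;return G
G=goal(.04);print(G)
n1=14
plan(G,n1,T)
```

```text
tip [ 0.5773 -0.219   0.1252] [ 0.0165  0.0414 -0.0302 -0.0364] [0.0046 0.0008 0.1013]
collar [ 0.5778 -0.2192  0.1868] [-0.2893 -0.707   0.5193  0.6369] [0.0043 0.0008 0.0397]
[[-0.9968  0.0754  0.0275  0.5631]
 [ 0.0803  0.9367  0.3409 -0.0481]
 [-0.      0.342  -0.9397  0.1905]
 [ 0.      0.      0.      1.    ]]
[0.0023 0.0122 0.0026] [-0.0248 -0.0002 -0.0001]
[0.0023 0.0121 0.0029] [-0.0248 -0.0002 -0.0001]
[0.0023 0.012  0.0032] [-0.0248 -0.0002 -0.0001]
[0.0023 0.0119 0.0035] [-0.0248 -0.0002 -0.0001]
[0.0023 0.0118 0.0038] [-0.0248 -0.0002 -0.0001]
[0.0023 0.0117 0.0041] [-0.0248 -0.0002 -0.0001]
[0.0023 0.0116 0.0044] [-0.0248 -0.0002 -0.0001]
[0.0023 0.0115 0.0047] [-0.0248 -0.0002 -0.0001]
[0.0023 0.0114 0.0049] [-0.0248 -0.0002 -0.0001]
[0.0023 0.0113 0.0052] [-0.0248 -0.0002 -0.0001]
[0.0023 0.0111 0.0055] [-0.0248 -0.0002 -0.0001]
[0.0023 0.011  0.0058] [-0.0248 -0.0002 -0.0001]
[0.0023 0.0109 0.006 ] [-0.0248 -0.0002 -0.0001]
[0.0023 0.0107 0.0063] [-0.0248 -0.0002 -0.0001]
```

>>> {"name": "move_arm", "arguments": {
  "moves": [
    [0, [0.0025, 0.0122, 0.0026], [-0.025, 0, 0]],
    [0, [0.0025, 0.0121, 0.0029], [-0.025, 0, 0]],
    [0, [0.0025, 0.012, 0.0032], [-0.025, 0, 0]],
    [0, [0.0025, 0.0119, 0.0035], [-0.025, 0, 0]],
    [0, [0.0025, 0.0118, 0.0038], [-0.025, 0, 0]],
    [0, [0.0025, 0.0117, 0.0041], [-0.025, 0, 0]],
    [0, [0.0022, 0.0116, 0.0044], [-0.025, 0, 0]],
    [0, [0.002, 0.0115, 0.0047], [-0.025, 0, 0]],
    [0, [0.002, 0.0114, 0.0049], [-0.025, 0, 0]],
    [0, [0.002, 0.0113, 0.0052], [-0.025, 0, 0]]
  ]
}}

```text
time: 11.28
eef_pos: [0.5696, -0.0966, 0.2022]
tcp_rot: [0.041, 0.991, 0.126, 0.005]
contact_force: [-0.2, -0.5, -0.8]
opening: 0.269
finger_force: 49.3
```

>>> {"name": "move_arm", "arguments": {
  "moves": [
    [0, [0.002, 0.0111, 0.0055], [-0.025, 0, 0]],
    [0, [0.002, 0.011, 0.0058], [-0.025, 0, 0]],
    [0, [0.002, 0.0109, 0.006], [-0.025, 0, 0]],
    [0, [0.002, 0.0107, 0.006], [-0.024, 0, 0]],
    [0, [0, 0, 0], [0, 0, 0]],
    [0, [0, 0, 0], [0, 0, 0]],
    [0, [0, 0, 0], [0, 0, 0]],
    [0, [0, 0, 0], [0, 0, 0]],
    [0, [0, 0, 0], [0, 0, 0]],
    [0, [0, 0, 0], [0, 0, 0]]
  ]
}}

```text
time: 12.12
eef_pos: [0.5659, -0.0492, 0.1927]
tcp_rot: [0.04, 0.984, 0.173, 0.007]
contact_force: [-0.6, -0.1, -1.4]
opening: 0.265
finger_force: 49.3
```

```bash
cat >> h.py <<'E'
p=np.load('panel.npy');c_,s_=np.cos(p[2]),np.sin(p[2])
X=np.array([c_,s_,0]);Y=np.array([-s_,c_,0]);N=np.array([0,0,np.cos(.349)])-Y*np.sin(.349)
spot=np.array([.567,0,.058])
def goal(gap,t,spot=spot):
    G=np.eye(4);z=-N;x=-X;G[:3,:3]=np.c_[x,np.cross(z,x),z];G[:3,3]=spot+N*gap-G[:3,:3]@t;return G
E
python3 - <<'E'
from h import *
T=tool();a,b=cam('scene'),cam('side')
print(T,'angle',np.arccos(-T[:3,2]@N),get_state()['contact_force'])
P=T[:3,3]+T[:3,:3]@[.003,0,.1013];print('tip',P)
s=read_camera('scene');d=read_camera('side');u=proj(a,P)[0];v=proj(b,P)[0];print(u,v,u.astype(int),v.astype(int))
u=u.astype(int);v=v.astype(int)
f=lambda m,u:cv2.resize(m[u[1]-50:u[1]+50,u[0]-50:u[0]+50],None,fx=4,fy=4)
cv2.imwrite('pics/s4.png',np.hstack([f(s,u),f(d,v)])[:,:,::-1])
E
```

```text
[[-0.9966  0.077   0.0285  0.5659]
 [ 0.0821  0.9367  0.3405 -0.0492]
 [-0.0005  0.3417 -0.9398  0.1927]
 [ 0.      0.      0.      1.    ]] angle 0.0011615656546041457 [-0.6092 -0.1124 -1.4078]
tip [ 0.5658 -0.0145  0.0975]
[272.7278 211.3631] [293.0969 213.3226] [272 211] [293 213]
```

View pics/s4.png

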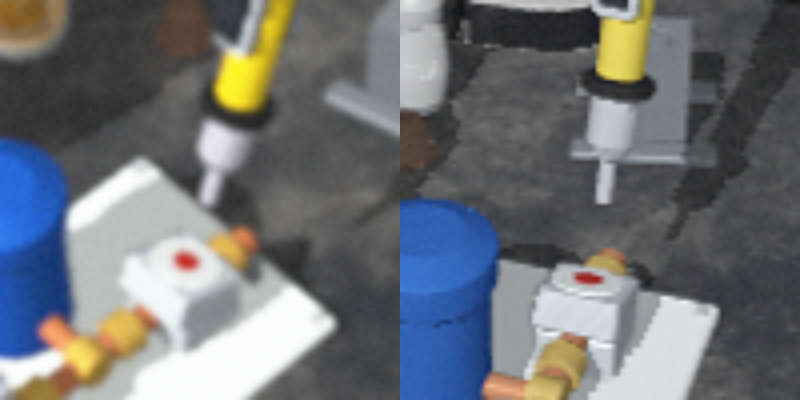

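The probe leans square to the face. The tip is at scene (273.5,211.8) and side (293.7,213.2). The spot is at scene (268.3,226.3) and side (289.8,232.5).

Run:
```python
from h import *
T=tool();a,b=cam('scene'),cam('side')
x,e=tri([a,b],[(273.5,211.8),(293.7,213.2)]);y,f=tri([a,b],[(268.3,226.3),(289.8,232.5)])
print('tip',x,e,'off',T[:3,:3].T@(x-T[:3,3]));print('spot',y,f)
print('tip->spot in tool axes',T[:3,:3].T@(y-x), 'by FK', T[:3,:3].T@(spot-T[:3,3])-[.003,0,.1013])
```

```text
tip [ 0.5644 -0.0151  0.0972] [-0.0674 -0.1789  0.1244  0.1448] off [ 0.0042 -0.0009  0.1011]
spot [ 0.5689 -0.0027  0.0547] [-0.0324 -0.0874  0.0603  0.0694]
tip->spot in tool axes [-0.0035 -0.0026  0.0443] by FK [-0.0002  0.0001  0.0419]
```

>>> {"name": "move_arm", "arguments": {
  "moves": [
    [0, [-0.001, -0.0005, 0.006], [0, 0, 0]],
    [0, [-0.001, -0.0005, 0.008], [0, 0, 0]],
    [0, [0, 0, 0.008], [0, 0, 0]],
    [0, [0, 0, 0.006], [0, 0, 0]],
    [0, [0, 0, 0.004], [0, 0, 0]],
    [0, [0, 0, 0.002], [0, 0, 0]],
    [0, [0, 0, 0], [0, 0, 0]],
    [0, [0, 0, 0], [0, 0, 0]],
    [0, [0, 0, 0], [0, 0, 0]],
    [0, [0, 0, 0], [0, 0, 0]]
  ]
}}

```text
time: 13.05
eef_pos: [0.5688, -0.0385, 0.1607]
tcp_rot: [0.04, 0.984, 0.173, 0.008]
contact_force: [0.4, -0.1, -1.4]
opening: 0.267
finger_force: 49.3
```

Run:
```python
from h import *
T=tool();a,b=cam('scene'),cam('side')
print(T[:3,3],'along n',[round(float(get_state()['contact_force']@N),2) for _ in range(1)],'FK left',T[:3,:3].T@(spot-T[:3,3])-[.0035,0,.1012])
s=read_camera('scene');d=read_camera('side')
f=lambda m,u:cv2.resize(m[u[1]-30:u[1]+20,u[0]-25:u[0]+25],None,fx=8,fy=8,interpolation=cv2.INTER_CUBIC)
cv2.imwrite('pics/s5.png',np.hstack([f(s,(268,226)),f(d,(290,232))])[:,:,::-1])
```

```text
[ 0.5688 -0.0385  0.1607] along n [-1.26] FK left [0.0016 0.0009 0.0083]
```

View pics/s5.png

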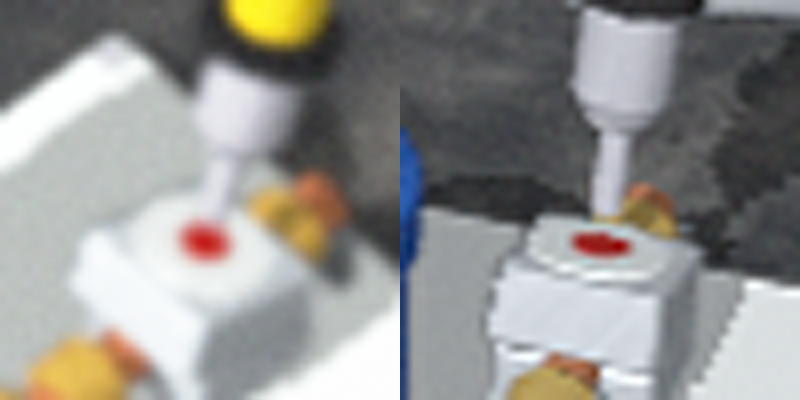

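The tip is about 8 mm above the spot and on line with it: tip at crop (216,216) and (608,212), spot at crop (206,241) and (600,243). Next I creep in and watch the force, whose baseline along the normal is about -1.3 N.

>>> {"name": "move_arm", "arguments": {
  "moves": [
    [0, [0, 0, 0.002], [0, 0, 0]],
    [0, [0, 0, 0.002], [0, 0, 0]],
    [0, [0, 0, 0.002], [0, 0, 0]],
    [0, [0, 0, 0.002], [0, 0, 0]],
    [0, [0, 0, 0.002], [0, 0, 0]],
    [0, [0, 0, 0.001], [0, 0, 0]],
    [0, [0, 0, 0], [0, 0, 0]],
    [0, [0, 0, 0], [0, 0, 0]],
    [0, [0, 0, 0], [0, 0, 0]],
    [0, [0, 0, 0], [0, 0, 0]]
  ]
}}

```text
time: 13.98
eef_pos: [0.5689, -0.0347, 0.15]
tcp_rot: [0.04, 0.984, 0.173, 0.007]
contact_force: [-0.0, 0.7, 0.1]
opening: 0.264
finger_force: 49.3
```

Run:
```python
from h import *
T=tool();f=[]
for _ in range(3): f.append(get_state()['contact_force']@N);read_camera('wrist')
print(T[:3,3],f,'FK left',T[:3,:3].T@(spot-T[:3,3])-[.0035,0,.1012])
```

```text
[ 0.5689 -0.0347  0.15  ] [np.float64(-0.12305263291076309), np.float64(0.553466295664588), np.float64(0.676757503155086)] FK left [ 0.0013  0.0009 -0.003 ]
```

>>> {"name": "move_arm", "arguments": {
  "moves": [
    [0, [0, 0, 0.001], [0, 0, 0]],
    [0, [0, 0, 0.001], [0, 0, 0]],
    [0, [0, 0, 0.001], [0, 0, 0]],
    [0, [0, 0, 0.001], [0, 0, 0]],
    [0, [0, 0, 0.0005], [0, 0, 0]],
    [0, [0, 0, 0], [0, 0, 0]],
    [0, [0, 0, 0], [0, 0, 0]],
    [0, [0, 0, 0], [0, 0, 0]],
    [0, [0, 0, 0], [0, 0, 0]],
    [0, [0, 0, 0], [0, 0, 0]]
  ]
}}

```text
time: 14.97
eef_pos: [0.569, -0.0331, 0.1457]
tcp_rot: [0.04, 0.984, 0.173, 0.007]
contact_force: [-0.1, -0.6, 2.1]
opening: 0.267
finger_force: 49.4
```

Run:
```python
from h import *
T=tool();f=[]
a,b=cam('scene'),cam('side');s=read_camera('scene');d=read_camera('side')
for _ in range(6): f.append(get_state()['contact_force']@N);read_camera('wrist')
print(T[:3,3],np.array(f),np.mean(f),'FK left',T[:3,:3].T@(spot-T[:3,3])-[.0035,0,.1012],get_state()['time'])
g=lambda m,u:cv2.resize(m[u[1]-30:u[1]+20,u[0]-25:u[0]+25],None,fx=8,fy=8,interpolation=cv2.INTER_CUBIC)
cv2.imwrite('pics/s6.png',np.hstack([g(s,(268,226)),g(d,(290,232))])[:,:,::-1])
```

```text
[ 0.569  -0.0331  0.1457] [1.269  1.3611 2.2851 2.1099 1.2018 1.768 ] 1.6658076974373286 FK left [ 0.0012  0.0009 -0.0076] 15.3667
```

View pics/s6.png

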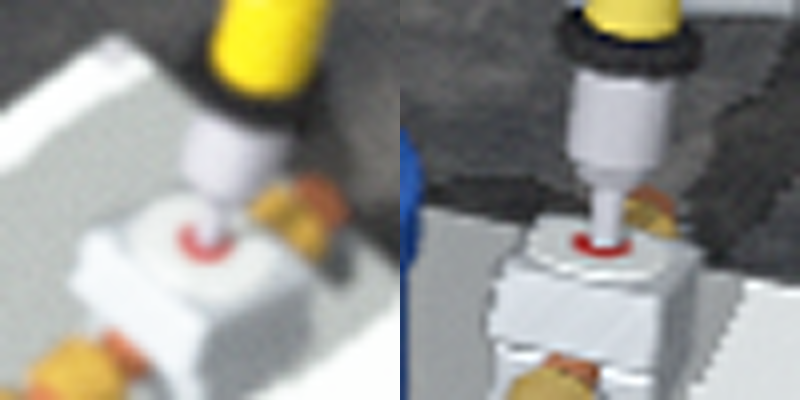

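The tip sits on the red spot with red visible around it, at crop (207,238) and (605,243). The spring force is about 2.9 N, so the tip is pushed in roughly 7.5 mm. I'm handing in now.

```bash
python3 -c "
from plant import *
print(sign_off())"
```

```text
the job is handed in; nothing more can be done
None
```

I handed the job in with the valve at about 0.76 rad (half open) and the gripped probe square on the red spot at about 2.9 N, its tip pushed in roughly 7.5 mm; sign-off returned no verdict.

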